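Serve the long roll with the tongs

ROBOT

A 7-joint arm with a two-finger parallel gripper is mounted at the origin on a cart in front of the work surface, level with it; the furniture and walls round the work are solid. World frame = base frame: x ahead of the robot, y to its left, z up, the work surface at z = 0. Lengths are in mm, angles in rad, forces in N, time in s.
With the tool pointing down it reaches from about 425 to 950 mm from the base axis. Payload 4.7 kg.
Tool frame: the origin (TCP) lies at the very end of the fingers, on their centre line; the grasp point (between the pads) lies 19 mm behind it; z points along the fingers, y is the line along which they close (so a half turn about z gives the same grasp; the last joint's range is limited). The gripper opens to 85 mm and grips with 20 to 120 N. Pads are 22 mm wide; open, the fingers measure 114 mm over their backs; the gripper's body (76 mm by 85 mm) begins 54 mm behind the grasp point. The pads swing forward as they close: fully open they stand 13 mm farther back than shut.
Start: joints at [-1.151, 0.469, -0.049, 1.532, 0.024, 1.141, -0.082], TCP at [292.836, 608.19, 231.335] pointing down, gripper open.
Joint ranges: [-2.59, 2.59], [-0.33, 1.99], [-1.39, 1.29], [0.1, 2.45], [-1.04, 4.18], [0.21, 1.99], [-2.66, 2.66]. Speed limits (rad/s): [2.57, 2.57, 3.14, 3.14, 3.14, 3.14, 3.14].

INTERFACE

Orientations are given as [roll, pitch, yaw] about the fixed x, y, z axes, in that order (R = Rz(yaw) Ry(pitch) Rx(roll)).
In Python, from bench import arm gives the robot as it stands.
- The arm moves only by the tool apply_moves, never from a script. Its argument "targets" is a list of rows, each an object with "delta_pos": the shift along the world's x, y, z in mm, a list of three; "dr": the turn, a rotation vector about the world's x, y, z in rad, a list of three; "grip": the closure, from 0 (fully open) to 1 (shut). A call has 1 to 10 rows; each row is the pose to reach, as a shift and turn from the pose commanded when the call began; what a row does not reach only later rows make up. A row lasts 1/12 s, in which the tool goes at most 41.7 mm and 7.16 degrees, less where a joint would pass 70% of its speed; a pose out of reach is approached as far as the arm can. A call with a gripper value outside its range is refused whole. The fingers move at their own pace and stop on an object; "grip_force" is the grip in N (left out, the last holds). Time passes only in rows, so rows that repeat a pose let the fingers close. It gives the time, the measured TCP pose, the force, the opening and the grip force at its end, in the units of the state.
- arm.get_obs(): the state, without advancing time (a new reading comes with each control period).
- arm.capture(name): name is "scene" or "side" or "wrist"; returns the picture (384x512x3 uint8, red, green, blue); there is no depth.
- arm.camera_model(name): a dict with "camera_matrix" (3x3 intrinsics, pixels), "dist_coeffs" ([k1, k2, p1, p2, k3] as OpenCV has them; the pictures are not rectified), "position" and "rotation" of the camera in the world. Camera axes: x right, y down, z forward; pixel columns grow to the right and rows downward; lengths in mm; the calibration is good to about 2 mm. A picture is of the moment at which its call begins: read the wrist's pose just before it. camera_model takes no time and is no camera call; for the wrist camera it gives the pose at the moment of the call.
- arm.sign_off(): hands the job in; it is judged then, once.
The state is a dict: "time": time; "q": joint angles; "joint_vel": joint speeds; "joint_efforts": joint torques, N m; "tool_pos": TCP position; "eef_rot": TCP orientation; "contact_force": force on the tool from outside, world axes, zero at the start; "ft_torque": the same for the moment, N m; "gripper_width": finger opening in mm; "grip_force": force on a finger pad.
Only numpy, scipy, OpenCV 4.12 (cv2) and the standard library are available. Lean on these libraries where they do the work, as an engineer would, in place of code of your own. Each camera call takes 0.05 s, during which the arm holds its last target. There are 200 camera calls.

TASK

Take the sprung kitchen tongs and use them, never the fingers, to lift the hot long roll out of the baking tin and set it down gently, right way up, in the middle of the side plate, squeezing only as firmly as needed so that its crust is not crushed. Leave the round roll in the tin and everything else where it stands, then lay the tongs flat on the worktop, clear of tin and plate, and let go of them.

Things in the scene. Friction and masses are not known exactly. Their poses are not given: they have to be found in the camera images.
- tongs: Sprung kitchen tongs of steel with black silicone sleeves, lying on edge on the worktop: 197 mm from hinge to tips, 26 mm high, and a 32 mm hanging ring behind the hinge. Origin on the hinge axis at the underside, x along the midline to the tips, z up along the hinge axis. Two stiff arms turn about the hinge, always mirror-wise. 0.12 kg; let go, they spring open.
- tongs_grip (a point): where to hold the tongs: on the midline between the sleeves, 75 mm from the hinge, at mid-height (13 mm). The straight sleeves are 24 mm high and run from 34 to 118 mm from the hinge. Outside width here: 55 mm at rest, 48 mm when the tip gap is 72 mm, 38 mm when the arms are parallel (tip gap 46 mm).
- tongs_tips (a point): on the midline between the tip plates, 175 mm from the hinge, at mid-height: the middle of what they grip. Tip plates: 26 mm high, 3 mm thick, 158 to 197 mm from the hinge. Gap between them at rest 89 mm.
- tongs_left (a joint): closing angle of each arm in rad: 0 at rest (open), 0.113 with the arms parallel, at most 0.17. Squeezing at tongs_grip takes about 3 N on each sleeve to begin, 6 N at 48 mm width, 9.5 N at 38 mm; 0.43 of any force beyond that presses on what is between the tips.
- long_roll: long, slashed bread roll with a flat base, lying in the tin: 104 mm along its x, 46 mm wide (widest 14 mm above its base, sides nearly upright from 5 to 25 mm), 38 mm high, about 50 g; origin at the middle of its base, z up. Hot: not to be touched by gripper or arm. The crust is crushed if a tip plate presses on it with more than 12 N.
- round_roll: the round bread roll with a cross on top, beside the long one in the tin: 64 mm across, 40 mm high, origin at the middle of its base. It stays in the tin.
- tin: loose dark steel baking tin, 0.5 kg: 141 mm along its x, 196 mm along its y, walls 38 mm high, 3 mm thick, 6 mm rolled rim, floor 3 mm thick; origin at the middle of its underside. The rolls lie side by side along its y, the long one roughly along its x. Level tongs cannot reach the roll's sides past the wall: slope them down to the tips by about 30 degrees.
- plate: loose white side plate, 170 mm across, rim 16 mm high, flat middle of about 53 mm radius whose surface is 5 mm above the underside; origin at the middle of its underside. A wall shelf hangs over the back of the worktop, from about x = 0.58 m on, its underside 0.63 m up: keep lifts over tin and plate low
- jam_jar: jam jar, 69 mm across, 99 mm high, at the back; not to be disturbed
- coffee_mug: coffee mug, 90 mm across, 105 mm high, at the back; not to be disturbed
- tea_tin: card-coloured tea tin, 60 x 78 x 61 mm high, at the back; not to be disturbed
- sachet_box: small card box, 62 x 70 x 22 mm high, near the front left corner of the worktop; not to be disturbed
- match_box: small card box, 48 x 61 x 15 mm high, near the front right corner; not to be disturbed

How it is judged (in metres and radians):
On the way, in this order (a step that is already met when the one before it is completed fails the run):
1. the tongs are held in the gripper, off the worktop (height (world z) of tongs_grip above 0.045 m and contact force between the fingers and tongs above 1 N), for 0.2 s.
2. the long roll is gripped by the tongs alone and lifted clear of the tin (height (world z) of long_roll above 0.042 m and contact force between tongs and long_roll above 0.5 N and contact force between long_roll and tin below 0.05 N), for 0.2 s.
3. the long roll rests on the plate and the tongs have let go of it (contact force between long_roll and plate above 0.1 N and contact force between tongs and long_roll below 0.05 N and horizontal distance between long_roll and plate below 0.035 m), for 0.2 s.
At the end, for the whole second after the job is handed in: the long roll lies still and right way up (within 0.2 rad) on the plate, its middle within 35 mm of the plate's middle and its base down on the flat; the tongs lie flat on the worktop, at rest, touching neither roll, plate nor tin; the round roll is flat in the tin; plate and tin stand flat (all of step 3 and z of long_roll in the frame of plate below 0.012 m and angle between each of long_roll, round_roll's own z axis and vertical below 0.2 rad and linear speed of each of long_roll, tongs below 0.02 m/s and height (world z) of each of tongs_grip, tongs_tips below 0.02 m and height (world z) of tongs_tips above 0.005 m and angle between tongs's own z axis and vertical below 0.1 rad and contact force between tongs and plate below 0.05 N and contact force between tongs and tin below 0.05 N and z of round_roll in the frame of tin below 0.012 m and horizontal distance between round_roll and tin below 0.09 m and angle between each of plate, tin's own z axis and vertical below 0.08 rad).
It fails at once if the hot roll is touched by the fingers or the arm (contact force between any of the fingers, the arm and long_roll above 0.5 N).
It fails at once if the crust is crushed: more than 12 N from one tip plate (24 N from both) (contact force between tongs and long_roll above 24 N).
It fails at once if the roll is dropped: it falls freely faster than 0.55 m/s (from more than about 15 mm) (linear speed of long_roll above 0.55 m/s and contact force between tongs and long_roll below 0.05 N).
It fails at once if tin or plate is pushed more than 40 mm from its place (distance of any of tin, plate from where it was at the start of the episode above 0.04 m).
It fails at once if another thing on the worktop is pushed more than 30 mm (distance of any of jam_jar, coffee_mug, tea_tin, sachet_box, match_box from where it was at the start of the episode above 0.03 m).
It also fails if it takes over 50 s, if anything falls off the work surface, if the arm or the gripper's body presses on something with over 40 N, if the wrist force passes 120 N, or if a joint passes its speed limit or range.

## Working session

There is one attempt and no reset: what is moved stays moved. The work goes in short steps, Python scripts to look and compute and a tool call to move; the robot and the scene stay as the last step left them, time stands still between calls to the robot, and variables do not carry over. Pictures are saved under pics/ and viewed, at most 10 in all, crops included, and the job is handed in when it is done.

Besides the shell and the picture viewer there is one more tool, called in YAML: its name, and indented under it one key for each argument. apply_moves: Moves the arm, as the interface text tells. Its arguments: {"type":"object","properties":{"targets":{"type":"array"},"grip_force":{"type":"number"}},"required":["targets"]}

```bash
mkdir -p pics; ls; python3 - <<'E'
from bench import arm
import cv2,numpy as np
o=arm.get_obs();print({k:np.round(v,3).tolist() for k,v in o.items()})
for n in("scene","side"):
    cv2.imwrite(f"pics/{n}0.png",cv2.cvtColor(arm.capture(n),cv2.COLOR_RGB2BGR))
for n in("scene","side","wrist"):
    m=arm.camera_model(n);print(n,{k:np.round(v,3).tolist() for k,v in m.items()})
E
```

```text
pics
{'time': 0.0, 'q': [-1.151, 0.469, -0.049, 1.534, 0.024, 1.141, -0.082], 'joint_vel': [-0.001, -0.001, 0.002, -0.001, 0.001, 0.0, 0.0], 'joint_efforts': [0.001, -51.03, -0.047, -23.772, 0.011, 0.007, -0.0], 'tool_pos': [292.575, 607.65, 230.245], 'eef_rot': [-3.14, 0.0, 2.693], 'contact_force': [0.291, 0.23, 0.552], 'ft_torque': [0.009, 0.031, 0.006], 'grip_force': 0.0, 'gripper_width': 85.23}
scene {'camera_matrix': [[368.567, 0.0, 254.963], [0.0, 368.567, 191.589], [0.0, 0.0, 1.0]], 'dist_coeffs': [-0.006, 0.0, 0.0, 0.0, 0.0], 'position': [41.957, -335.447, 628.431], 'rotation': [-2.331, 0.001, -1.065]}
side {'camera_matrix': [[388.433, 0.0, 259.338], [0.0, 388.433, 187.384], [0.0, 0.0, 1.0]], 'dist_coeffs': [0.041, 0.0, 0.0, 0.0, 0.0], 'position': [165.27, -672.657, 402.646], 'rotation': [-1.994, 0.016, -0.631]}
wrist {'camera_matrix': [[276.543, 0.0, 257.369], [0.0, 276.543, 193.083], [0.0, 0.0, 1.0]], 'dist_coeffs': [-0.02, 0.0, 0.0, 0.0, 0.0], 'position': [217.38, 644.73, 373.187], 'rotation': [2.818, 0.001, 1.122]}
```

View pics/scene0.png

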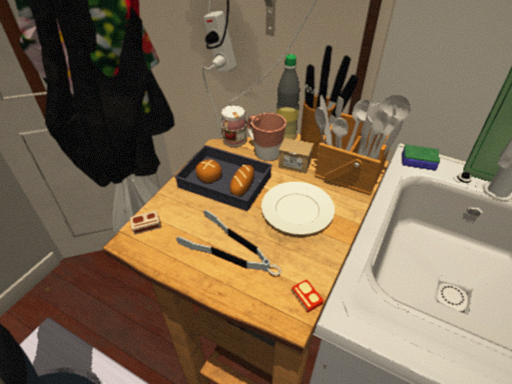

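View pics/side0.png

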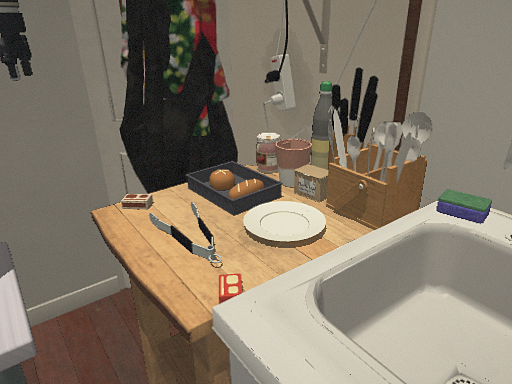

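The scene view shows the tin around (223,177) with the round roll at (208,171) and the long roll at (242,180). The plate is at (298,208). The tongs have their ring at (275,270), tips at (207,213) and (180,241), and sleeves near (243,243) and (231,256).

```bash
cat > h.py <<'E'
from bench import arm
import cv2,numpy as np
from scipy.spatial.transform import Rotation as Ro
def cast(m,px,z):
    px=np.array(px,float).reshape(-1,1,2)
    u=cv2.undistortPoints(px,np.array(m["camera_matrix"]),np.array(m["dist_coeffs"])).reshape(-1,2)
    r=np.array(m["rotation"],float)
    R=r if r.shape==(3,3) else Ro.from_euler("xyz",r).as_matrix()
    d=np.c_[u,np.ones(len(u))]@R.T; p=np.array(m["position"])
    return p+d*((z-p[2])/d[:,2])[:,None]
def save(n,f,scale=1,crop=None):
    im=cv2.cvtColor(arm.capture(n),cv2.COLOR_RGB2BGR);cv2.imwrite(f"pics/raw_{f}.png",im)
    if crop: x0,y0,x1,y1=crop; im=im[y0:y1,x0:x1]
    cv2.imwrite(f"pics/{f}.png",cv2.resize(im,None,fx=scale,fy=scale,interpolation=cv2.INTER_CUBIC))
E
python3 - <<'E'
from h import *
m=arm.camera_model("scene")
for n,p,z in [("ring",(275,270),5),("tipL",(207,213),13),("tipR",(180,241),13),("sl1",(243,243),13),("sl2",(231,256),13),("plate",(298,209),12),("long",(242,180),25),("round",(208,171),25),("tinc",[(176,176),(222,147),(271,169),(247,207)],38),("match",(308,295),15),("sach",(146,221),20),("jar",(234,130),50),("tea",(296,155),30),("mug",(267,138),50)]:
    print(n,np.round(cast(m,p,z)[:,:2]).tolist())
# other view check
m=arm.camera_model("side")
for n,p,z in [("ring",(216,261),5),("tipL",(152,218),20),("tipR",(195,208),20),("plate",(285,222),12),("long",(246,189),25),("round",(221,180),25)]:
    print("side",n,np.round(cast(m,p,z)[:,:2]).tolist())
E
```

```text
ring [[435.0, -163.0]]
tipL [[493.0, 40.0]]
tipR [[397.0, 44.0]]
sl1 [[458.0, -76.0]]
sl2 [[417.0, -71.0]]
plate [[606.0, -136.0]]
long [[618.0, 21.0]]
round [[605.0, 113.0]]
tinc [[540.0, 161.0], [693.0, 126.0], [675.0, -29.0], [533.0, -43.0]]
match [[409.0, -245.0]]
sach [[402.0, 140.0]]
jar [[762.0, 130.0]]
tea [[767.0, -57.0]]
mug [[772.0, 33.0]]
side ring [[435.0, -164.0]]
side tipL [[397.0, 29.0]]
side tipR [[488.0, 15.0]]
side plate [[611.0, -140.0]]
side long [[625.0, 19.0]]
side round [[606.0, 102.0]]
```

apply_moves:
  targets:
    - {"delta_pos":[40,-35,0],"dr":[0,0,-0.1],"grip":0}
    - {"delta_pos":[60,-70,0],"dr":[0,0,-0.2],"grip":0}
    - {"delta_pos":[80,-105,0],"dr":[0,0,-0.3],"grip":0}
    - {"delta_pos":[100,-140,0],"dr":[0,0,-0.4],"grip":0}
    - {"delta_pos":[120,-175,0],"dr":[0,0,-0.5],"grip":0}
    - {"delta_pos":[140,-210,0],"dr":[0,0,-0.6],"grip":0}
    - {"delta_pos":[155,-245,0],"dr":[0,0,-0.7],"grip":0}
    - {"delta_pos":[165,-280,0],"dr":[0,0,-0.8],"grip":0}
    - {"delta_pos":[170,-315,0],"dr":[0,0,-0.9],"grip":0}
    - {"delta_pos":[175,-350,0],"dr":[0,0,-1.0],"grip":0}

```text
time: 0.93
tool_pos: [468.0, 256.0, 231.0]
eef_rot: [-3.141, 0.0, 1.687]
contact_force: [0.8, 0.2, -0.4]
gripper_width: 85.0
grip_force: 0.0
```

apply_moves:
  targets:
    - {"delta_pos":[0,-35,0],"dr":[0,0,-0.05],"grip":0}
    - {"delta_pos":[0,-70,0],"dr":[0,0,-0.1],"grip":0}
    - {"delta_pos":[-5,-105,0],"dr":[0,0,-0.17],"grip":0}
    - {"delta_pos":[-8,-140,0],"dr":[0,0,-0.17],"grip":0}
    - {"delta_pos":[-12,-175,0],"dr":[0,0,-0.17],"grip":0}
    - {"delta_pos":[-16,-210,0],"dr":[0,0,-0.17],"grip":0}
    - {"delta_pos":[-20,-245,0],"dr":[0,0,-0.17],"grip":0}
    - {"delta_pos":[-24,-280,0],"dr":[0,0,-0.17],"grip":0}
    - {"delta_pos":[-28,-315,0],"dr":[0,0,-0.17],"grip":0}
    - {"delta_pos":[-28,-333,0],"dr":[0,0,-0.17],"grip":0}

```text
time: 1.77
tool_pos: [438.2, -79.0, 231.3]
eef_rot: [-3.141, 0.001, 1.518]
contact_force: [-0.1, -0.2, 0.2]
gripper_width: 85.7
grip_force: 0.0
```

```bash
python3 - <<'E'
from h import *
o=arm.get_obs();print({k:np.round(o[k],3).tolist() for k in("time","q","tool_pos","eef_rot")})
m=arm.camera_model("wrist");print(m["position"],np.round(m["rotation"],3).tolist())
save("wrist","w1",1.5)
E
```

```text
{'time': 1.767, 'q': [-0.415, 0.082, 0.536, 2.074, -0.049, 0.997, 0.094], 'tool_pos': [438.201, -78.998, 231.307], 'eef_rot': [-3.141, 0.001, 1.518]}
[440.94109791   4.05597646 374.11513671] [2.819, 0.0, -0.054]
```

View pics/w1.png

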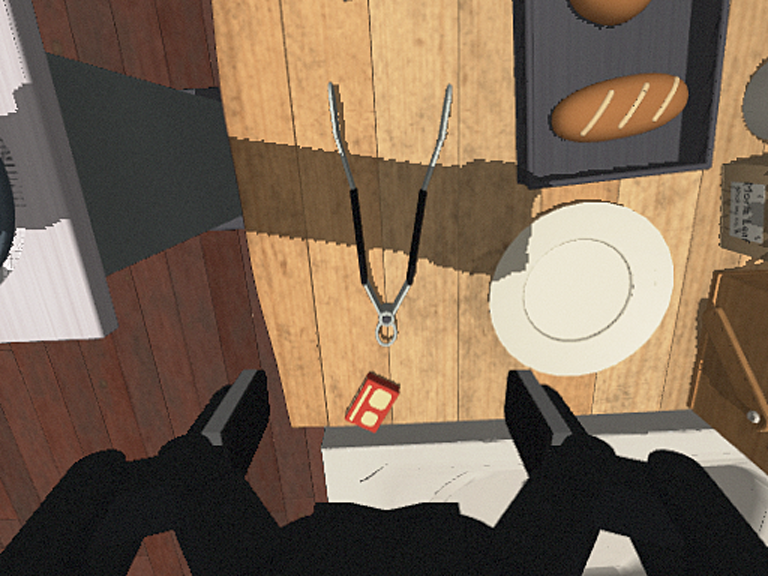

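The wrist view (1.5× scale) shows the tongs' hinge at (386,320) and tips at (332,84) and (449,87). The long roll is at (620,107), the plate's inner ring at (578,288), and the near tin wall runs from (517,0) to (530,183).

```bash
python3 - <<'E'
from h import *
m=arm.camera_model("wrist"); im=cv2.imread("pics/raw_w1.png")
for n,p,z in [("hinge",(386,320),26),("tips",[(332,86),(449,89)],26),("sleeve",[(352,190),(364,283),(424,190),(410,283)],26),("tin rim",[(517,0),(530,186),(711,168),(727,0)],38)]:
    print(n,np.round(cast(m,np.array(p)/1.5,z)[:,:2],1).tolist())
hsv=cv2.cvtColor(im,cv2.COLOR_BGR2HSV)
mk=cv2.inRange(hsv[:,:,:],(3,110,40),(17,255,255)); roi=np.zeros_like(mk); roi[40:105,355:475]=255
mk=cv2.morphologyEx(mk&roi,cv2.MORPH_CLOSE,np.ones((7,7)))
c=max(cv2.findContours(mk,0,1)[0],key=cv2.contourArea).reshape(-1,2)
w=cast(m,c,18)[:,:2]; r=cv2.minAreaRect(w.astype(np.float32));print("roll",r,w.mean(0),"bbox",c.min(0)*1.5,c.max(0)*1.5)
v=np.linalg.svd(w-w.mean(0))[2][0];print("axis deg",np.degrees(np.arctan2(v[1],v[0])))
mk=((hsv[:,:,1]<60)&(hsv[:,:,2]>120)).astype(np.uint8)*255; roi[:]=0; roi[125:258,320:455]=255
c=max(cv2.findContours(mk&roi,0,1)[0],key=cv2.contourArea); c=cv2.convexHull(c).reshape(-1,2)
w=cast(m,c,16)[:,:2];print("plate",cv2.minEnclosingCircle(w.astype(np.float32)),cv2.fitEllipse(w.astype(np.float32)))
print("ring ctr",cast(m,(578/1.5,288/1.5),5))
E
```

```text
hinge [[433.4, -143.9]]
tips [[403.3, 51.2], [492.4, 44.0]]
sleeve [[412.1, -27.2], [416.0, -107.6], [471.1, -30.6], [456.5, -110.0]]
tin rim [[538.9, 97.2], [554.0, -31.0], [697.0, -24.5], [688.1, 90.9]]
roll ((629.0003662109375, 24.628738403320312), (108.08787536621094, 45.282127380371094), 7.8388166427612305) [629.23003192  24.81844014] bbox [552.   73.5] [687. 141.]
axis deg -171.8633348961778
plate ((612.730712890625, -133.04473876953125), 84.86671447753906) ((613.0760498046875, -132.8942413330078), (168.34910583496094, 168.87948608398438), 60.389434814453125)
ring ctr [[ 615.32960998 -130.70237275    5.        ]]
```

apply_moves:
  targets:
    - {"delta_pos":[1,10,-35],"dr":[0,0,-0.022],"grip":0}
    - {"delta_pos":[1,10,-70],"dr":[0,0,-0.022],"grip":0}
    - {"delta_pos":[1,10,-105],"dr":[0,0,-0.022],"grip":0}
    - {"delta_pos":[1,10,-140],"dr":[0,0,-0.022],"grip":0}
    - {"delta_pos":[1,10,-170],"dr":[0,0,-0.022],"grip":0}
    - {"delta_pos":[1,10,-195],"dr":[0,0,-0.022],"grip":0}
    - {"delta_pos":[1,10,-212],"dr":[0,0,-0.022],"grip":0}
    - {"delta_pos":[1,10,-222],"dr":[0,0,-0.022],"grip":0}
    - {"delta_pos":[1,10,-228],"dr":[0,0,-0.022],"grip":0}
    - {"delta_pos":[1,10,-228],"dr":[0,0,-0.022],"grip":0}

```text
time: 2.65
tool_pos: [440.5, -64.7, 2.7]
eef_rot: [-3.14, -0.0, 1.501]
contact_force: [1.2, -0.6, 0.4]
gripper_width: 85.4
grip_force: 0.0
```

apply_moves:
  targets:
    - {"delta_pos":[0,0,0],"dr":[0,0,0],"grip":0.3}
    - {"delta_pos":[0,0,0],"dr":[0,0,0],"grip":0.4}
    - {"delta_pos":[0,0,0],"dr":[0,0,0],"grip":0.4}
    - {"delta_pos":[0,0,0],"dr":[0,0,0],"grip":0.44}
    - {"delta_pos":[0,0,0],"dr":[0,0,0],"grip":0.44}
    - {"delta_pos":[0,0,0],"dr":[0,0,0],"grip":0.44}
  grip_force: 25

```text
time: 3.15
tool_pos: [442.3, -64.4, 4.8]
eef_rot: [3.138, -0.001, 1.501]
contact_force: [-0.2, 0.6, 7.4]
gripper_width: 48.1
grip_force: 6.9
```

apply_moves:
  targets:
    - {"delta_pos":[0,0,8],"dr":[0,0,0],"grip":0.44}
    - {"delta_pos":[0,0,20],"dr":[0,0,0],"grip":0.44}
    - {"delta_pos":[0,0,40],"dr":[0,0,0],"grip":0.44}
    - {"delta_pos":[0,0,60],"dr":[0,0,0],"grip":0.44}
    - {"delta_pos":[0,0,85],"dr":[0,0,0],"grip":0.44}
    - {"delta_pos":[0,0,110],"dr":[0,0,0],"grip":0.44}
    - {"delta_pos":[0,0,130],"dr":[0,0,0],"grip":0.44}
    - {"delta_pos":[0,0,140],"dr":[0,0,0],"grip":0.44}
    - {"delta_pos":[0,0,140],"dr":[0,0,0],"grip":0.44}
    - {"delta_pos":[0,0,140],"dr":[0,0,0],"grip":0.44}

```text
time: 3.98
tool_pos: [440.6, -64.6, 143.4]
eef_rot: [3.141, -0.001, 1.501]
contact_force: [0.8, -0.3, -1.4]
gripper_width: 47.8
grip_force: 5.2
```

```bash
python3 - <<'E'
from h import *
o=arm.get_obs();print({k:np.round(o[k],3).tolist() for k in("time","q","tool_pos","eef_rot")})
im1=arm.capture("wrist");im2=arm.capture("side")
v=np.hstack([im1,im2[:, :400]]);cv2.imwrite("pics/l1.png",cv2.cvtColor(cv2.resize(v,(800,337)),cv2.COLOR_RGB2BGR))
cv2.imwrite("pics/raw_l1.png",im1[:,:,::-1])
E
```

```text
{'time': 3.983, 'q': [-0.412, 0.22, 0.534, 2.175, -0.159, 0.782, 0.156], 'tool_pos': [440.595, -64.556, 143.43], 'eef_rot': [3.141, -0.001, 1.501]}
```

View pics/l1.png

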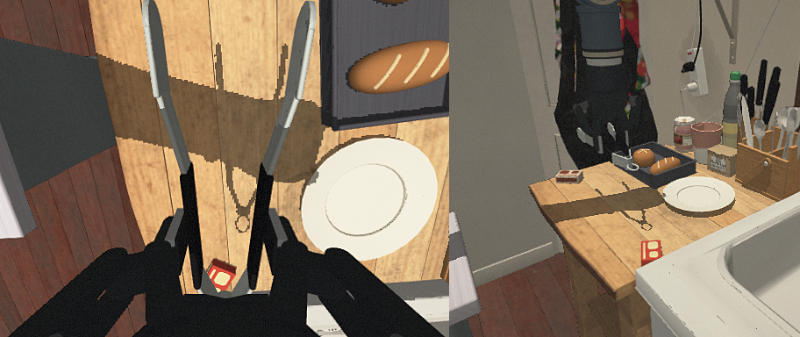

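The tongs are held level and centred between the fingers. Next I yaw them to the roll's axis (+7.8°), then pitch them down 30° in hover over the roll.

apply_moves:
  targets:
    - {"delta_pos":[5,5,0],"dr":[0,0,-0.1],"grip":0.44}
    - {"delta_pos":[10,10,0],"dr":[0,0,-0.22],"grip":0.44}
    - {"delta_pos":[20,18,0],"dr":[0,0,-0.34],"grip":0.44}
    - {"delta_pos":[30,26,0],"dr":[0,0,-0.46],"grip":0.44}
    - {"delta_pos":[40,34,0],"dr":[0,0,-0.58],"grip":0.44}
    - {"delta_pos":[50,42,0],"dr":[0,0,-0.7],"grip":0.44}
    - {"delta_pos":[60,50,0],"dr":[0,0,-0.82],"grip":0.44}
    - {"delta_pos":[70,58,0],"dr":[0,0,-0.94],"grip":0.44}
    - {"delta_pos":[75,66,0],"dr":[0,0,-1.06],"grip":0.44}
    - {"delta_pos":[80,70,0],"dr":[0,0,-1.17],"grip":0.44}

```text
time: 4.92
tool_pos: [520.4, 6.2, 141.6]
eef_rot: [3.142, 0.003, 0.326]
contact_force: [0.3, 0.2, -0.5]
gripper_width: 47.8
grip_force: 5.2
```

apply_moves:
  targets:
    - {"delta_pos":[7,4,0],"dr":[0,0,-0.1],"grip":0.44}
    - {"delta_pos":[15,8,0],"dr":[0,0,-0.194],"grip":0.44}
    - {"delta_pos":[23,8,0],"dr":[0,0,-0.194],"grip":0.44}
    - {"delta_pos":[23,8,0],"dr":[0,0,-0.194],"grip":0.44}

```text
time: 5.25
tool_pos: [544.7, 13.3, 142.1]
eef_rot: [3.14, 0.001, 0.14]
contact_force: [0.1, 0.1, -0.5]
gripper_width: 48.0
grip_force: 5.2
```

apply_moves:
  targets:
    - {"delta_pos":[0,0,0],"dr":[-0.012,0.086,0],"grip":0.44}
    - {"delta_pos":[0,0,0],"dr":[-0.024,0.172,0],"grip":0.44}
    - {"delta_pos":[0,0,0],"dr":[-0.036,0.258,0],"grip":0.44}
    - {"delta_pos":[0,0,0],"dr":[-0.048,0.344,0],"grip":0.44}
    - {"delta_pos":[0,0,0],"dr":[-0.06,0.43,0],"grip":0.44}
    - {"delta_pos":[0,0,0],"dr":[-0.0715,0.5187,0],"grip":0.44}
    - {"delta_pos":[0,0,0],"dr":[-0.0715,0.5187,0],"grip":0.44}
    - {"delta_pos":[0,0,0],"dr":[-0.0715,0.5187,0],"grip":0.44}

```text
time: 5.92
tool_pos: [543.7, 12.6, 141.7]
eef_rot: [3.141, 0.525, 0.137]
contact_force: [0.0, -1.1, -1.2]
gripper_width: 48.1
grip_force: 5.2
```

```bash
python3 - <<'E'
from h import *
o=arm.get_obs();print({k:np.round(o[k],3).tolist() for k in("time","q","tool_pos","eef_rot","gripper_width")})
m=arm.camera_model("wrist");print(m["position"],np.round(m["rotation"],3).tolist())
save("wrist","w2",1.5)
E
```

```text
{'time': 5.917, 'q': [-0.575, 0.731, 0.734, 1.628, -0.325, 1.481, -1.171], 'tool_pos': [543.675, 12.564, 141.737], 'eef_rot': [3.141, 0.525, 0.137], 'gripper_width': 48.076}
[682.88930434  33.39306097 224.4295938 ] [2.294, 0.001, -1.434]
```

View pics/w2.png

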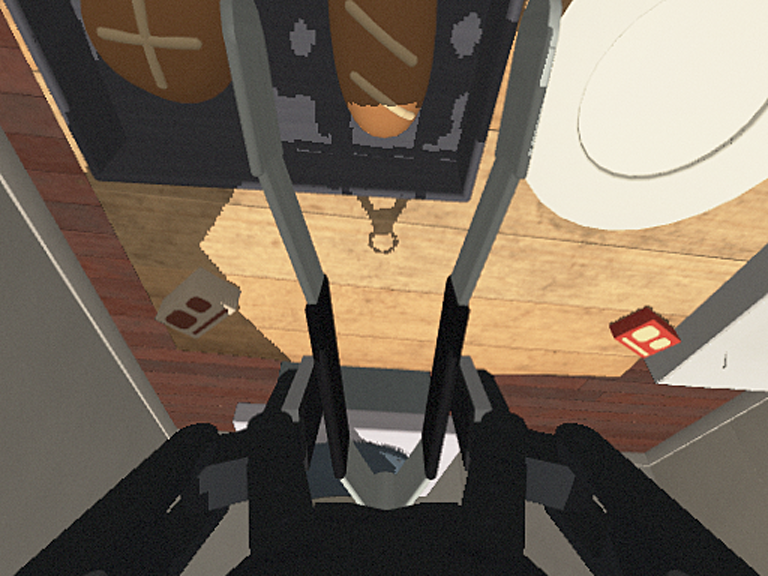

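The wrist hover view (1.5× scale) shows the tongs' midline at column ~391 and the roll's midline at ~383, with its near end at (384,137). The right rim of the tin runs from (520,0) to (472,197). The round roll's edge is near (237,40).

```bash
python3 - <<'E'
from h import *
m=arm.camera_model("wrist")
c,s=np.cos(.137),np.sin(.137);T=np.array([543.7,12.6])
f=lambda p,z:[ [round(float(x),1) for x in (( q[:2]-T)@[[c,-s],[s,c]])] for q in cast(m,np.array(p)/1.5,z)]
print("along/left of TCP: roll end",f([(384,137)],14),"roll edges",f([(330,0),(438,0),(338,60),(428,60)],20))
print("right rim",f([(500,0),(520,0),(472,197),(452,160)],41),"near rim",f([(100,178),(464,200)],41))
print("round",f([(237,40)],22),"tips",f([(240,20),(542,20)],100))
print(cast(m,np.array([(520,0),(472,197),(90,180)])/1.5,38))
E
```

```text
along/left of TCP: roll end [[26.5, 2.7]] roll edges [[91.6, 25.1], [91.5, -20.3], [67.9, 23.7], [67.8, -17.8]]
right rim [[96.6, -41.5], [96.7, -49.1], [6.6, -44.6], [28.8, -31.2]] near rim [[19.1, 150.2], [4.6, -40.5]]
round [[77.2, 67.6]] tips [[106.1, 40.1], [106.1, -39.9]]
[[645.56552304 -23.75041291  38.        ]
 [554.27549316 -31.68600363  38.        ]
 [537.8255346  171.90716061  38.        ]]
```

apply_moves:
  targets:
    - {"delta_pos":[-3,2,-10],"dr":[0,0,0],"grip":0.465}
    - {"delta_pos":[-3,2,-22],"dr":[0,0,0],"grip":0.465}
    - {"delta_pos":[-3,2,-34],"dr":[0,0,0],"grip":0.465}
    - {"delta_pos":[-3,2,-46],"dr":[0,0,0],"grip":0.465}
    - {"delta_pos":[-3,2,-56],"dr":[0,0,0],"grip":0.465}
    - {"delta_pos":[-3,2,-63],"dr":[0,0,0],"grip":0.465}
    - {"delta_pos":[-3,2,-68],"dr":[0,0,0],"grip":0.465}
    - {"delta_pos":[-3,2,-72],"dr":[0,0,0],"grip":0.465}
    - {"delta_pos":[-3,2,-73],"dr":[0,0,0],"grip":0.465}
    - {"delta_pos":[-3,2,-73],"dr":[0,0,0],"grip":0.465}

```text
time: 6.8
tool_pos: [540.9, 15.1, 70.2]
eef_rot: [3.141, 0.524, 0.137]
contact_force: [-0.0, 0.7, -0.8]
gripper_width: 45.8
grip_force: 5.8
```

```bash
python3 - <<'E'
from h import *
im1=arm.capture("wrist");im2=arm.capture("side");im3=arm.capture("scene")
a=cv2.resize(im1,(512,384));b=cv2.resize(im2[110:250,150:310],(288,252),interpolation=cv2.INTER_CUBIC);c=cv2.resize(im3[110:250,150:310],(288,252),interpolation=cv2.INTER_CUBIC)
v=np.hstack([np.vstack([a,np.zeros((120,512,3),np.uint8)]),np.vstack([b,c])]);cv2.imwrite("pics/w3.png",v[:,:,::-1])
E
```

```text
(no output)
```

View pics/w3.png

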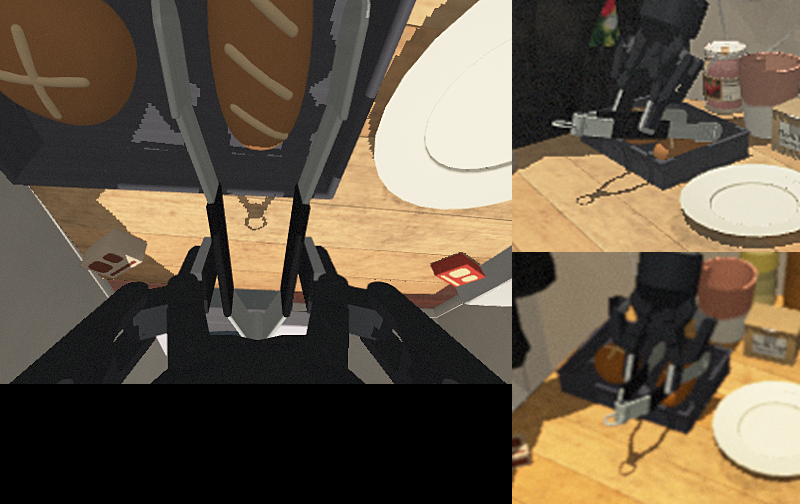

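apply_moves:
  targets:
    - {"delta_pos":[0,0,-2],"dr":[0,0,0],"grip":0.48}
    - {"delta_pos":[0,0,-3],"dr":[0,0,0],"grip":0.5}
    - {"delta_pos":[0,0,-3],"dr":[0,0,0],"grip":0.515}
    - {"delta_pos":[0,0,-3],"dr":[0,0,0],"grip":0.53}
    - {"delta_pos":[0,0,-3],"dr":[0,0,0],"grip":0.54}
    - {"delta_pos":[0,0,-3],"dr":[0,0,0],"grip":0.55}
    - {"delta_pos":[0,0,-3],"dr":[0,0,0],"grip":0.555}
    - {"delta_pos":[0,0,-3],"dr":[0,0,0],"grip":0.56}
    - {"delta_pos":[0,0,-3],"dr":[0,0,0],"grip":0.56}
    - {"delta_pos":[0,0,-3],"dr":[0,0,0],"grip":0.56}
  grip_force: 20

```text
time: 7.78
tool_pos: [540.8, 15.2, 67.3]
eef_rot: [3.141, 0.524, 0.137]
contact_force: [-0.3, 0.1, -0.8]
gripper_width: 37.7
grip_force: 9.0
```

apply_moves:
  targets:
    - {"delta_pos":[0,0,0],"dr":[0,0,0],"grip":0.565}
    - {"delta_pos":[0,0,0],"dr":[0,0,0],"grip":0.57}
    - {"delta_pos":[0,0,0],"dr":[0,0,0],"grip":0.575}
    - {"delta_pos":[0,0,0],"dr":[0,0,0],"grip":0.58}
    - {"delta_pos":[0,0,0],"dr":[0,0,0],"grip":0.585}
    - {"delta_pos":[0,0,0],"dr":[0,0,0],"grip":0.59}
    - {"delta_pos":[0,0,0],"dr":[0,0,0],"grip":0.6}
    - {"delta_pos":[0,0,0],"dr":[0,0,0],"grip":0.6}
  grip_force: 20

```text
time: 8.45
tool_pos: [540.8, 15.1, 67.3]
eef_rot: [3.141, 0.524, 0.137]
contact_force: [0.5, -0.0, -1.0]
gripper_width: 35.2
grip_force: 20.1
```

apply_moves:
  targets:
    - {"delta_pos":[0,0,3],"dr":[0,0,0],"grip":0.6}
    - {"delta_pos":[0,0,8],"dr":[0,0,0],"grip":0.6}
    - {"delta_pos":[0,0,14],"dr":[0,0,0],"grip":0.6}
    - {"delta_pos":[0,0,21],"dr":[0,0,0],"grip":0.6}
    - {"delta_pos":[0,0,29],"dr":[0,0,0],"grip":0.6}
    - {"delta_pos":[0,0,38],"dr":[0,0,0],"grip":0.6}
    - {"delta_pos":[0,0,48],"dr":[0,0,0],"grip":0.6}
    - {"delta_pos":[0,0,56],"dr":[0,0,0],"grip":0.6}
    - {"delta_pos":[0,0,60],"dr":[0,0,0],"grip":0.6}
    - {"delta_pos":[0,0,60],"dr":[0,0,0],"grip":0.6}
  grip_force: 22

```text
time: 9.28
tool_pos: [541.5, 15.1, 128.6]
eef_rot: [3.141, 0.521, 0.137]
contact_force: [1.0, 0.7, -1.0]
gripper_width: 34.0
grip_force: 11.2
```

```bash
python3 - <<'E'
from h import *
im1=arm.capture("wrist");im2=arm.capture("side")
a=cv2.resize(im1,(512,384));b=cv2.resize(im2[90:250,150:310],(288,288),interpolation=cv2.INTER_CUBIC)
v=np.hstack([a,np.vstack([b,np.zeros((96,288,3),np.uint8)])]);cv2.imwrite("pics/w4.png",v[:,:,::-1]);cv2.imwrite("pics/raw_w4.png",im1[:,:,::-1])
E
```

```text
(no output)
```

View pics/w4.png

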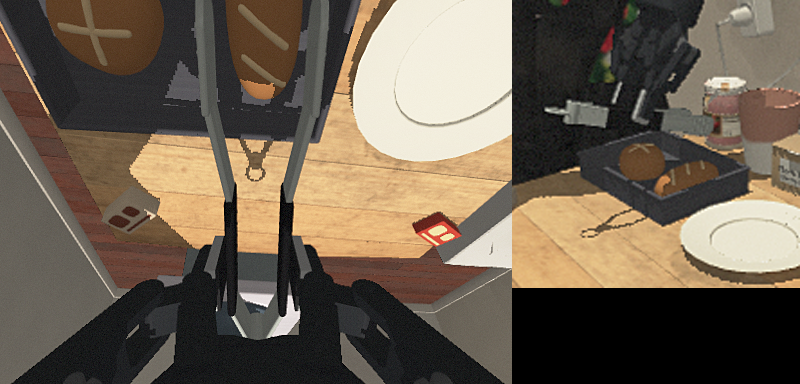

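The roll is still in the tin, so the plates slipped up off its dome. That means the tips were higher than I assumed. I'll measure the tongs' real pitch and tip height from the side view.

```bash
python3 - <<'E'
from h import *
save("side","s5",5,(155,120,285,210))
m=arm.camera_model("side");o=arm.get_obs()
T=o["tool_pos"];print(T,o["eef_rot"],o["gripper_width"]);c,s=np.cos(.137),np.sin(.137)
def pl(px,off):
    a=cast(m,px,0)[0];p=np.array(m["position"]);d=a-p;n=np.array([-s,c,0])
    t=(n@(T-p)+off)/(n@d);q=p+t*d-T;return np.round([q[0]*c+q[1]*s,q[2]+T[2]],1)
print("ring",pl((171,150),0),"tip top/bot",pl((259,152),-22),pl((261,164),-22))
E
```

```text
[540.60187413  15.34810255 127.06210686] [-3.14154539  0.52410278  0.13700471] 34.14953869842374
ring [-97.6 164.2] tip top/bot [114.1 112.3] [119.8  81.5]
```

View pics/s5.png

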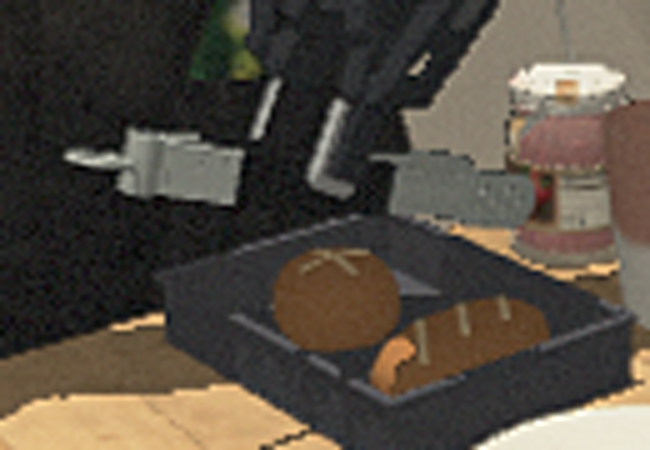

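The side view shows the tongs sloping only about 17.6°, with the ring at (-98,164) and the tip end at about (117,97) relative to the TCP. They slipped about 12° in the grip. I'll open slightly and pitch the tool 12° more to compensate, then measure again.

apply_moves:
  targets:
    - {"delta_pos":[0,0,5],"dr":[0,0,0],"grip":0.55}
    - {"delta_pos":[0,0,10],"dr":[-0.01,0.07,0],"grip":0.49}
    - {"delta_pos":[0,0,10],"dr":[-0.02,0.14,0],"grip":0.49}
    - {"delta_pos":[0,0,10],"dr":[-0.0295,0.214,0],"grip":0.49}
    - {"delta_pos":[0,0,10],"dr":[-0.0295,0.214,0],"grip":0.49}
    - {"delta_pos":[0,0,10],"dr":[-0.0295,0.214,0],"grip":0.49}
  grip_force: 25

```text
time: 9.93
tool_pos: [540.8, 15.2, 136.2]
eef_rot: [3.141, 0.74, 0.137]
contact_force: [0.0, 0.3, -1.2]
gripper_width: 43.6
grip_force: 6.4
```

```bash
python3 - <<'E'
from h import *
o=arm.get_obs();print({k:np.round(o[k],3).tolist() for k in("time","q","tool_pos","eef_rot","gripper_width")})
im1=arm.capture("wrist");im2=arm.capture("side")
a=cv2.resize(im1,(480,360));b=cv2.resize(im2[110:210,155:285],(320,246),interpolation=cv2.INTER_CUBIC)
v=np.hstack([a,np.vstack([b,np.zeros((114,320,3),np.uint8)])]);cv2.imwrite("pics/w6.png",v[:,:,::-1])
cv2.imwrite("pics/raw_w6.png",im1[:,:,::-1]);cv2.imwrite("pics/raw_s6.png",im2[:,:,::-1])
E
```

```text
{'time': 9.933, 'q': [-0.531, 0.85, 0.704, 1.512, -0.296, 1.685, -1.171], 'tool_pos': [540.831, 15.155, 136.209], 'eef_rot': [3.141, 0.74, 0.137], 'gripper_width': 43.648}
```

View pics/w6.png

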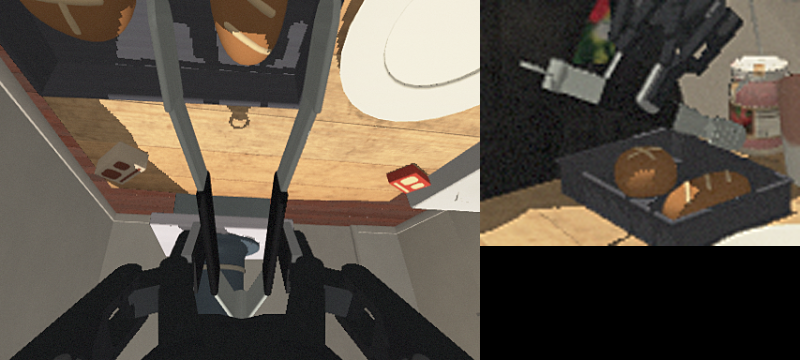

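The combined view shows the tongs now visibly steeper: ring at about (172,136) and tip end at about (262,164) in side pixels. In the wrist image the roll's near end is at about (261,71).

```bash
cat >> h.py <<'E'
c,s=np.cos(.137),np.sin(.137)
def pl(m,px,off,T):
    a=cast(m,px,0)[0];p=np.array(m["position"]);d=a-p;n=np.array([-s,c,0])
    t=(n@(T-p)+off)/(n@d);q=p+t*d-T;return np.round([q[0]*c+q[1]*s,q[2]+T[2]],1)
def al(m,px,z,T):
    return np.round((cast(m,px,z)[:,:2]-T[:2])@np.array([[c,-s],[s,c]]),1).tolist()
E
python3 - <<'E'
from h import *
T=arm.get_obs()["tool_pos"];m=arm.camera_model("side")
print("ring",pl(m,(171.7,136.4),0,T),"tip top,bot",pl(m,(263.1,159.6),-33,T),pl(m,(261.5,169),-33,T))
w=arm.camera_model("wrist");im=cv2.imread("pics/raw_w6.png");hsv=cv2.cvtColor(im,cv2.COLOR_BGR2HSV)
mk=cv2.inRange(hsv,(3,110,30),(17,255,255));mk[:,:200]=0;mk[:,325:]=0;mk[80:]=0
mk=cv2.morphologyEx(mk,cv2.MORPH_CLOSE,np.ones((5,5)))
for r in (5,15,30):
    x=np.where(mk[r])[0];print(r,x.min(),x.max(),al(w,[(x.min(),r),(x.max(),r)],20,T))
y,x=np.where(mk);print("near end",x[y==y.max()].mean(),y.max(),al(w,(x[y==y.max()].mean(),y.max()),14,T))
# roll in side view
m2=cv2.imread("pics/raw_s6.png");h2=cv2.cvtColor(m2,cv2.COLOR_BGR2HSV)
k=cv2.inRange(h2,(3,100,30),(17,255,255));k[:175]=0;k[203:]=0;k[:,:227]=0;k[:,272:]=0
cc=max(cv2.findContours(cv2.morphologyEx(k,cv2.MORPH_CLOSE,np.ones((3,3))),0,1)[0],key=cv2.contourArea).reshape(-1,2)
l,r=cc[cc[:,0].argmin()],cc[cc[:,0].argmax()];print(l,r,al(m,[l,r],18,T))
# scene
E
```

```text
ring [-93.  190.2] tip top,bot [115.7  96.4] [110.2  75. ]
5 225 305 [[71.7, 19.9], [71.7, -25.3]]
15 227 303 [[66.2, 19.3], [66.2, -24.9]]
30 230 300 [[57.4, 18.3], [57.4, -24.3]]
near end 265.5 69 [[25.7, -4.2]]
[227 175] [264 187] [[118.6, 105.3], [132.0, -18.1]]
```

The likely cause is that the pads slide along the sleeves while closing, which lets the hinge end sag. I'll pre-close to near the roll's width while hovering, measure the pitch from the ring's pixel, and correct before descending.

apply_moves:
  targets:
    - {"delta_pos":[-5,-3,0],"dr":[0,0,0],"grip":0.5}
    - {"delta_pos":[-5.5,-3.5,0],"dr":[0,0,0],"grip":0.51}
    - {"delta_pos":[-5.5,-3.5,0],"dr":[0,0,0],"grip":0.52}
    - {"delta_pos":[-5.5,-3.5,0],"dr":[0,0,0],"grip":0.525}
    - {"delta_pos":[-5.5,-3.5,0],"dr":[0,0,0],"grip":0.525}
    - {"delta_pos":[-5.5,-3.5,0],"dr":[0,0,0],"grip":0.525}
  grip_force: 25

```text
time: 10.53
tool_pos: [535.4, 11.8, 137.5]
eef_rot: [-3.142, 0.739, 0.137]
contact_force: [0.4, -0.7, 0.0]
gripper_width: 40.8
grip_force: 7.3
```

```bash
cat >> h.py <<'E'
def ring(im,T):
    # bright blob of ring+hinge on dark cloth in the side view
    g=cv2.cvtColor(im,cv2.COLOR_RGB2GRAY)
    k=np.zeros_like(g);k[115:172,160:206]=(g[115:172,160:206]>75)*255
    ct=max(cv2.findContours(k,0,1)[0],key=cv2.contourArea).reshape(-1,2)
    l=ct[ct[:,0]<=ct[:,0].min()+2].mean(0)
    m=arm.camera_model("side");r=pl(m,l,0,T);th=arm.get_obs()["eef_rot"][1]
    gx,gz=8.2*np.sin(th),T[2]+8.2*np.cos(th)
    mc=ct.mean(0)
    return l,r,"slope",round(float(np.degrees(np.arctan2(r[1]-gz,gx-r[0]))),1),cv2.boundingRect(ct),mc
E
python3 - <<'E'
from h import *
T=arm.get_obs()["tool_pos"];print(T)
im=cv2.cvtColor(cv2.imread("pics/raw_s6.png"),cv2.COLOR_BGR2RGB);print(ring(im,np.array([540.8,15.2,136.2])))
print(ring(arm.capture("side"),T))
E
```

```text
[535.40528992  11.8380187  137.46795597]
(array([172.        , 135.66666667]), array([-92.2, 191.4]), 'slope', 26.7, (171, 134, 35, 18), array([188.52873563, 141.22988506]))
(array([170.        , 136.33333333]), array([-92.3, 191.9]), 'slope', 26.3, (169, 134, 37, 19), array([188.07608696, 141.95652174]))
```

apply_moves:
  targets:
    - {"delta_pos":[0,0,-5],"dr":[-0.0082,0.0594,0],"grip":0.525}
    - {"delta_pos":[0,0,-13],"dr":[-0.0082,0.0594,0],"grip":0.525}
    - {"delta_pos":[0,0,-21],"dr":[-0.0082,0.0594,0],"grip":0.525}
    - {"delta_pos":[0,0,-29],"dr":[-0.0082,0.0594,0],"grip":0.525}
    - {"delta_pos":[0,0,-35],"dr":[-0.0082,0.0594,0],"grip":0.525}
    - {"delta_pos":[0,0,-35],"dr":[-0.0082,0.0594,0],"grip":0.525}

```text
time: 11.08
tool_pos: [534.5, 11.8, 101.0]
eef_rot: [-3.141, 0.801, 0.137]
contact_force: [-0.7, 0.4, -2.4]
gripper_width: 40.8
grip_force: 7.3
```

```bash
python3 - <<'E'
from h import *
T=arm.get_obs()["tool_pos"];print(T);print(ring(arm.capture("side"),T))
E
```

```text
[534.50048894  11.83653317 100.9720503 ]
(array([173.2, 151.8]), array([-88.4, 160.5]), 'slope', 29.7, (172, 150, 34, 19), array([189.175 , 158.1875]))
```

apply_moves:
  targets:
    - {"delta_pos":[0,0,-5],"dr":[0,0,0],"grip":0.525}
    - {"delta_pos":[0,0,-10],"dr":[0,0,0],"grip":0.525}
    - {"delta_pos":[0,0,-14],"dr":[0,0,0],"grip":0.525}
    - {"delta_pos":[0,0,-16],"dr":[0,0,0],"grip":0.525}
    - {"delta_pos":[0,0,-16],"dr":[0,0,0],"grip":0.525}

```text
time: 11.55
tool_pos: [535.1, 11.8, 85.8]
eef_rot: [3.142, 0.8, 0.137]
contact_force: [1.4, 0.3, -1.0]
gripper_width: 40.9
grip_force: 7.3
```

```bash
python3 - <<'E'
from h import *
T=arm.get_obs()["tool_pos"];print(T);im=arm.capture("side");print(ring(im,T));cv2.imwrite("pics/raw_s7.png",im[:,:,::-1]);cv2.imwrite("pics/raw_w7.png",arm.capture("wrist")[:,:,::-1])
E
```

```text
[535.0798167   11.79516493  85.82190184]
(array([174., 159.]), array([-89.1, 145.9]), 'slope', 29.8, (173, 157, 33, 15), array([189.12820513, 164.48717949]))
```

apply_moves:
  targets:
    - {"delta_pos":[0,0,-3],"dr":[0,0,0],"grip":0.525}
    - {"delta_pos":[0,0,-6],"dr":[0,0,0],"grip":0.525}
    - {"delta_pos":[0,0,-8],"dr":[0,0,0],"grip":0.525}
    - {"delta_pos":[0,0,-8],"dr":[0,0,0],"grip":0.525}

```text
time: 11.98
tool_pos: [535.1, 11.8, 77.8]
eef_rot: [-3.142, 0.8, 0.137]
contact_force: [0.3, 0.2, -0.7]
gripper_width: 40.6
grip_force: 7.3
```

```bash
python3 - <<'E'
from h import *
T=arm.get_obs()["tool_pos"];print(T);im=arm.capture("side");print(ring(im,T));im3=arm.capture("wrist")
a=cv2.resize(im3,(480,360));b=cv2.resize(im[110:210,155:285],(320,246),interpolation=cv2.INTER_CUBIC)
v=np.hstack([a,np.vstack([b,np.zeros((114,320,3),np.uint8)])]);cv2.imwrite("pics/w8.png",v[:,:,::-1])
E
```

```text
[535.07941841  11.78790065  77.80355074]
(array([174.2, 162.8]), array([-89.6, 138.2]), 'slope', 29.8, (173, 161, 33, 11), array([188.87671233, 167.        ]))
```

apply_moves:
  targets:
    - {"delta_pos":[0,0,-3],"dr":[0,0,0],"grip":0.525}
    - {"delta_pos":[0,0,-6],"dr":[0,0,0],"grip":0.525}
    - {"delta_pos":[0,0,-8],"dr":[0,0,0],"grip":0.525}
    - {"delta_pos":[0,0,-8],"dr":[0,0,0],"grip":0.525}

```text
time: 12.42
tool_pos: [535.1, 11.8, 69.8]
eef_rot: [3.141, 0.8, 0.137]
contact_force: [-0.5, 0.4, -1.0]
gripper_width: 40.7
grip_force: 7.3
```

```bash
sed -i 's/115:172,160:206/115:182,160:206/g' h.py; python3 - <<'E'
from h import *
T=arm.get_obs()["tool_pos"];print(T);im=arm.capture("side");print(ring(im,T))
E
```

```text
[535.06343961  11.76867917  69.80274412]
(array([174.2, 167.6]), array([-90.8, 128.6]), 'slope', 28.8, (173, 166, 33, 16), array([189.82278481, 172.91139241]))
```

apply_moves:
  targets:
    - {"delta_pos":[0,0,0],"dr":[0,0,0],"grip":0.535}
    - {"delta_pos":[0,0,0],"dr":[0,0,0],"grip":0.54}
    - {"delta_pos":[0,0,0],"dr":[0,0,0],"grip":0.545}
    - {"delta_pos":[0,0,0],"dr":[0,0,0],"grip":0.55}
    - {"delta_pos":[0,0,0],"dr":[0,0,0],"grip":0.555}
    - {"delta_pos":[0,0,0],"dr":[0,0,0],"grip":0.56}
    - {"delta_pos":[0,0,0],"dr":[0,0,0],"grip":0.56}
  grip_force: 22

```text
time: 13.05
tool_pos: [535.4, 11.6, 70.4]
eef_rot: [3.141, 0.799, 0.137]
contact_force: [-0.3, 0.6, -0.9]
gripper_width: 38.0
grip_force: 9.2
```

```bash
python3 - <<'E'
from h import *
T=arm.get_obs()["tool_pos"];print(T);im=arm.capture("side");print(ring(im,T))
E
```

```text
[535.36225436  11.62582633  70.40577326]
(array([174.2, 167. ]), array([-91. , 129.9]), 'slope', 29.0, (173, 165, 33, 17), array([189.7012987, 172.5974026]))
```

apply_moves:
  targets:
    - {"delta_pos":[0,0,0],"dr":[0,0,0],"grip":0.565}
    - {"delta_pos":[0,0,0],"dr":[0,0,0],"grip":0.57}
    - {"delta_pos":[0,0,0],"dr":[0,0,0],"grip":0.575}
    - {"delta_pos":[0,0,0],"dr":[0,0,0],"grip":0.575}
  grip_force: 22

```text
time: 13.43
tool_pos: [535.4, 11.6, 70.4]
eef_rot: [3.141, 0.799, 0.136]
contact_force: [0.6, -0.5, -0.7]
gripper_width: 36.0
grip_force: 17.6
```

```bash
python3 - <<'E'
from h import *
T=arm.get_obs()["tool_pos"];print(T);im=arm.capture("side");print(ring(im,T))
E
```

```text
[535.37396013  11.57552733  70.39479802]
(array([175.        , 167.66666667]), array([-89.4, 128. ]), 'slope', 28.6, (174, 165, 32, 17), array([189.98666667, 172.85333333]))
```

apply_moves:
  targets:
    - {"delta_pos":[0,0,0],"dr":[0,0,0],"grip":0.58}
    - {"delta_pos":[0,0,0],"dr":[0,0,0],"grip":0.59}
    - {"delta_pos":[0,0,0],"dr":[0,0,0],"grip":0.6}
    - {"delta_pos":[0,0,0],"dr":[0,0,0],"grip":0.6}
  grip_force: 24

```text
time: 13.82
tool_pos: [535.4, 11.6, 70.4]
eef_rot: [3.141, 0.8, 0.137]
contact_force: [-1.0, -0.9, -0.3]
gripper_width: 36.3
grip_force: 23.9
```

apply_moves:
  targets:
    - {"delta_pos":[0,0,1],"dr":[0,0,0],"grip":0.6}
    - {"delta_pos":[0,0,2.5],"dr":[0,0,0],"grip":0.6}
    - {"delta_pos":[0,0,4],"dr":[0,0,0],"grip":0.6}
    - {"delta_pos":[0,0,6],"dr":[0,0,0],"grip":0.6}
    - {"delta_pos":[0,0,6],"dr":[0,0,0],"grip":0.6}
  grip_force: 24

```text
time: 14.23
tool_pos: [535.5, 11.7, 76.7]
eef_rot: [3.141, 0.799, 0.137]
contact_force: [0.8, -0.1, -0.7]
gripper_width: 36.5
grip_force: 24.1
```

The grip holds firm at 36.4 mm and 24 N, about 5.5 N on each tip plate. Lifting on.

apply_moves:
  targets:
    - {"delta_pos":[0,0,3],"dr":[0,0,0],"grip":0.6}
    - {"delta_pos":[0,0,8],"dr":[0,0,0],"grip":0.6}
    - {"delta_pos":[0,0,14],"dr":[0,0,0],"grip":0.6}
    - {"delta_pos":[0,0,21],"dr":[0,0,0],"grip":0.6}
    - {"delta_pos":[0,0,28],"dr":[0,0,0],"grip":0.6}
    - {"delta_pos":[0,0,35],"dr":[0,0,0],"grip":0.6}
    - {"delta_pos":[0,0,42],"dr":[0,0,0],"grip":0.6}
    - {"delta_pos":[0,0,47],"dr":[0,0,0],"grip":0.6}
    - {"delta_pos":[0,0,50],"dr":[0,0,0],"grip":0.6}
    - {"delta_pos":[0,0,50],"dr":[0,0,0],"grip":0.6}

```text
time: 15.07
tool_pos: [535.7, 11.6, 127.1]
eef_rot: [3.141, 0.798, 0.137]
contact_force: [-0.6, -0.4, -1.9]
gripper_width: 36.5
grip_force: 24.1
```

```bash
python3 - <<'E'
from h import *
o=arm.get_obs();T=o["tool_pos"];print(T,o["q"],o["grip_force"]);im=arm.capture("side");print(ring(im,T));w=arm.capture("wrist")
a=cv2.resize(w,(480,360));b=cv2.resize(im[110:240,155:325],(320,246),interpolation=cv2.INTER_CUBIC)
v=np.hstack([a,np.vstack([b,np.zeros((114,320,3),np.uint8)])]);cv2.imwrite("pics/w9.png",v[:,:,::-1])
cv2.imwrite("pics/raw_s9.png",im[:,:,::-1]);cv2.imwrite("pics/raw_w9.png",w[:,:,::-1])
E
```

```text
[535.65333789  11.62155127 127.11171889] [-0.51812487  0.88490646  0.69500083  1.49974197 -0.28774658  1.71813339
 -1.16351715] 24.09637749195099
(array([171.85714286, 139.28571429]), array([-89.5, 185.5]), 'slope', 28.9, (171, 138, 34, 19), array([187.40963855, 145.77108434]))
```

View pics/w9.png

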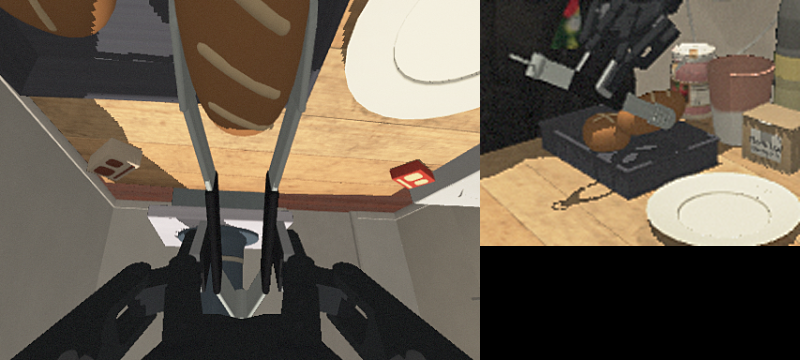

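The long roll is held level and clear of the tin, with its near end at (237,136) in the wrist half of the picture and the round roll still in place. Moving over to the plate.

apply_moves:
  targets:
    - {"delta_pos":[0,-6,0],"dr":[0,0,0],"grip":0.6}
    - {"delta_pos":[-1,-16,0],"dr":[0,0,0],"grip":0.6}
    - {"delta_pos":[-2,-32,0],"dr":[0,0,0],"grip":0.6}
    - {"delta_pos":[-3,-52,0],"dr":[0,0,0],"grip":0.6}
    - {"delta_pos":[-4,-74,0],"dr":[0,0,0],"grip":0.6}
    - {"delta_pos":[-5,-98,0],"dr":[0,0,0],"grip":0.6}
    - {"delta_pos":[-6,-120,0],"dr":[0,0,0],"grip":0.6}
    - {"delta_pos":[-7,-138,0],"dr":[0,0,0],"grip":0.6}
    - {"delta_pos":[-7,-150,0],"dr":[0,0,0],"grip":0.6}
    - {"delta_pos":[-7,-156,0],"dr":[0,0,0],"grip":0.6}

```text
time: 16.0
tool_pos: [527.5, -147.5, 126.7]
eef_rot: [3.139, 0.8, 0.131]
contact_force: [-0.5, 0.1, -0.2]
gripper_width: 36.7
grip_force: 24.1
```

apply_moves:
  targets:
    - {"delta_pos":[0,0,-6],"dr":[0,0,0],"grip":0.6}
    - {"delta_pos":[0,0,-14],"dr":[0,0,0],"grip":0.6}
    - {"delta_pos":[0,0,-22],"dr":[0,0,0],"grip":0.6}
    - {"delta_pos":[0,0,-30],"dr":[0,0,0],"grip":0.6}
    - {"delta_pos":[0,0,-37],"dr":[0,0,0],"grip":0.6}
    - {"delta_pos":[0,0,-43],"dr":[0,0,0],"grip":0.6}
    - {"delta_pos":[0,0,-47],"dr":[0,0,0],"grip":0.6}
    - {"delta_pos":[0,0,-47],"dr":[0,0,0],"grip":0.6}

```text
time: 16.67
tool_pos: [528.0, -143.9, 78.3]
eef_rot: [-3.141, 0.801, 0.138]
contact_force: [0.6, 0.5, -1.7]
gripper_width: 36.4
grip_force: 24.1
```

```bash
python3 - <<'E'
from h import *
o=arm.get_obs();T=o["tool_pos"];print(o["time"],T,o["contact_force"])
for n in("side","wrist"):
    im=arm.capture(n);cv2.imwrite(f"pics/raw_{n}10.png",im[:,:,::-1]);m=arm.camera_model(n)
    h=cv2.cvtColor(im,cv2.COLOR_RGB2HSV);w=((h[:,:,1]<60)&(h[:,:,2]>120)).astype(np.uint8)*255
    k=cv2.inRange(h,(3,110,30),(17,255,255));cs=[x for x in cv2.findContours(cv2.morphologyEx(k,3,np.ones((5,5))),0,1)[0] if cv2.contourArea(x)>150]
    for x in cs: print(n,cv2.boundingRect(x),cv2.contourArea(x))
    print("gray plate boxes",[cv2.boundingRect(x) for x in cv2.findContours(w,0,1)[0] if cv2.contourArea(x)>800])
E
```

```text
16.6667 [ 527.96409572 -143.86416456   78.27940904] [ 0.57610543  0.48862499 -1.71141061]
side (21, 304, 99, 80) 5052.5
side (267, 216, 24, 13) 165.0
side (91, 188, 248, 196) 19083.5
side (210, 169, 25, 21) 383.0
side (277, 126, 150, 117) 6770.0
side (393, 0, 29, 124) 1167.0
side (188, 0, 28, 24) 318.0
gray plate boxes [(0, 287, 33, 74), (243, 204, 83, 37), (324, 47, 36, 39), (216, 14, 103, 152), (212, 0, 300, 384), (0, 0, 147, 324)]
wrist (223, 153, 71, 78) 3985.5
wrist (295, 0, 217, 232) 15974.5
wrist (186, 0, 144, 145) 14045.0
wrist (0, 0, 221, 231) 22355.5
gray plate boxes [(346, 134, 166, 116), (148, 6, 38, 65), (332, 5, 31, 64), (313, 0, 175, 148), (24, 0, 180, 149)]
```

apply_moves:
  targets:
    - {"delta_pos":[0,0,-1.5],"dr":[0,0,0],"grip":0.6}
    - {"delta_pos":[0,0,-3],"dr":[0,0,0],"grip":0.6}
    - {"delta_pos":[0,0,-4],"dr":[0,0,0],"grip":0.6}
    - {"delta_pos":[0,0,-5],"dr":[0,0,0],"grip":0.6}
    - {"delta_pos":[0,0,-5],"dr":[0,0,0],"grip":0.6}

```text
time: 17.18
tool_pos: [528.2, -144.3, 74.3]
eef_rot: [3.141, 0.8, 0.137]
contact_force: [-0.2, -1.1, -1.0]
gripper_width: 36.0
grip_force: 24.1
```

apply_moves:
  targets:
    - {"delta_pos":[0,0,-1],"dr":[0,0,0],"grip":0.6}
    - {"delta_pos":[0,0,-1.5],"dr":[0,0,0],"grip":0.6}
    - {"delta_pos":[0,0,-1.5],"dr":[0,0,0],"grip":0.6}

```text
time: 17.43
tool_pos: [528.0, -144.5, 73.2]
eef_rot: [3.141, 0.8, 0.136]
contact_force: [-1.4, 1.2, 1.2]
gripper_width: 36.5
grip_force: 24.1
```

apply_moves:
  targets:
    - {"delta_pos":[0,0,-0.5],"dr":[0,0,0],"grip":0.575}
    - {"delta_pos":[0,0,-0.5],"dr":[0,0,0],"grip":0.56}
    - {"delta_pos":[0,0,-0.5],"dr":[0,0,0],"grip":0.55}
    - {"delta_pos":[0,0,-0.5],"dr":[0,0,0],"grip":0.54}
    - {"delta_pos":[0,0,-0.5],"dr":[0,0,0],"grip":0.52}
    - {"delta_pos":[0,0,-0.5],"dr":[0,0,0],"grip":0.5}
    - {"delta_pos":[0,0,-0.5],"dr":[0,0,0],"grip":0.48}
    - {"delta_pos":[0,0,-0.5],"dr":[0,0,0],"grip":0.47}
    - {"delta_pos":[0,0,-0.5],"dr":[0,0,0],"grip":0.47}
    - {"delta_pos":[0,0,-0.5],"dr":[0,0,0],"grip":0.47}

```text
time: 18.27
tool_pos: [528.3, -144.3, 72.3]
eef_rot: [3.141, 0.799, 0.137]
contact_force: [-0.1, 0.3, -0.2]
gripper_width: 45.4
grip_force: 5.9
```

```bash
python3 - <<'E'
from h import *
o=arm.get_obs();T=o["tool_pos"];print(o["time"],T,o["gripper_width"])
w=arm.camera_model("wrist");im=arm.capture("wrist");cv2.imwrite("pics/raw_w11.png",im[:,:,::-1])
h=cv2.cvtColor(im,cv2.COLOR_RGB2HSV);k=cv2.inRange(h,(3,110,30),(17,255,255));k=cv2.morphologyEx(k,3,np.ones((5,5)))
for r in (10,40,70,100,120):
    x=np.where(k[r,150:370])[0]+150
    d=np.diff(x);print(r,x.min(),x.max(),(d>3).sum(),al(w,[(x.min(),r),(x.max(),r)],22,T))
g=cv2.cvtColor(im,cv2.COLOR_RGB2GRAY);print(g[40,140:380:4])
print(ring(arm.capture("side"),T))
E
```

```text
18.2667 [ 528.34855711 -144.32039909   72.30924496] 45.446191212955085
10 187 330 1 [[103.9, 24.3], [103.9, -21.7]]
40 192 325 1 [[93.4, 24.9], [93.4, -22.4]]
70 199 318 1 [[80.5, 24.8], [80.6, -22.4]]
100 209 309 1 [[64.3, 23.4], [64.3, -21.5]]
120 219 300 1 [[50.9, 20.6], [50.9, -19.3]]
[106  97 232 192  96  93  79  76  70  74  98 107 107  65  63  57  60  61
  61  61  64  63  66  65  63  62  67  63  66  63  62  64  66  65  61  60
  66  64  85  89  90  95  80  60  59  63  54 108 111 105  83  75  83  80
  89  99  93 109 107 105]
(array([200.75, 123.5 ]), array([-99.8, 251.5]), 'slope', 58.7, (200, 115, 6, 13), array([203.44444444, 121.33333333]))
```

The roll sits on the plate: 46 mm wide in the view, centred between the open tips. I lift the tongs straight up, then level them.

apply_moves:
  targets:
    - {"delta_pos":[0,0,3],"dr":[0,0,0],"grip":0.47}
    - {"delta_pos":[0,0,8],"dr":[0,0,0],"grip":0.47}
    - {"delta_pos":[0,0,15],"dr":[0,0,0],"grip":0.47}
    - {"delta_pos":[0,0,24],"dr":[0,0,0],"grip":0.47}
    - {"delta_pos":[0,0,34],"dr":[0,0,0],"grip":0.47}
    - {"delta_pos":[0,0,45],"dr":[0,0,0],"grip":0.47}
    - {"delta_pos":[0,0,57],"dr":[0,0,0],"grip":0.47}
    - {"delta_pos":[0,0,68],"dr":[0,0,0],"grip":0.47}
    - {"delta_pos":[0,0,76],"dr":[0,0,0],"grip":0.47}
    - {"delta_pos":[0,0,80],"dr":[0,0,0],"grip":0.47}

```text
time: 19.2
tool_pos: [528.8, -144.6, 154.0]
eef_rot: [3.14, 0.797, 0.136]
contact_force: [0.1, -0.2, -0.6]
gripper_width: 45.4
grip_force: 5.9
```

apply_moves:
  targets:
    - {"delta_pos":[-5,0,0],"dr":[0.012,-0.083,0],"grip":0.47}
    - {"delta_pos":[-15,5,0],"dr":[0.023,-0.167,0],"grip":0.47}
    - {"delta_pos":[-25,10,0],"dr":[0.035,-0.25,0],"grip":0.47}
    - {"delta_pos":[-35,15,0],"dr":[0.046,-0.333,0],"grip":0.47}
    - {"delta_pos":[-45,20,0],"dr":[0.058,-0.417,0],"grip":0.47}
    - {"delta_pos":[-50,25,0],"dr":[0.069,-0.5,0],"grip":0.47}
    - {"delta_pos":[-50,25,0],"dr":[0.069,-0.5,0],"grip":0.47}
    - {"delta_pos":[-50,25,0],"dr":[0.069,-0.5,0],"grip":0.47}

```text
time: 19.87
tool_pos: [477.5, -119.1, 153.1]
eef_rot: [-3.14, 0.295, 0.137]
contact_force: [0.8, 0.3, -1.2]
gripper_width: 45.4
grip_force: 5.9
```

```bash
python3 - <<'E'
from h import *
o=arm.get_obs();T=o["tool_pos"];print(o["time"],T,o["eef_rot"])
im=arm.capture("side");cv2.imwrite("pics/raw_s12.png",im[:,:,::-1]);m=arm.camera_model("side")
# where would ring be if tongs level; project grid for reference
R=Ro.from_euler("xyz",m["rotation"]).as_matrix() if np.array(m["rotation"]).shape==(3,) else np.array(m["rotation"])
th=o["eef_rot"][1]
g=T+np.array([8.2*np.sin(th)*c,8.2*np.sin(th)*s,8.2*np.cos(th)])
for deg in (-10,-5,0,5,10):
    a=np.radians(deg)
    P=np.array([g+d*np.array([np.cos(a)*c,np.cos(a)*s,-np.sin(a)])+l*np.array([-s,c,0]) for d,l in((-112,0),(117,-36))])
    print(deg,np.round(cv2.projectPoints(((P-m["position"])@R),np.zeros(3),np.zeros(3),np.array(m["camera_matrix"]),np.array(m["dist_coeffs"]))[0].reshape(-1,2)).tolist())
h=cv2.cvtColor(im,cv2.COLOR_RGB2HSV);
k=((h[:,:,1]<45)&(h[:,:,2]>80)&(h[:,:,2]<215)).astype(np.uint8)*255;k[:110]=0;k[235:]=0;k[:,:120]=0;k[:,330:]=0
print([(cv2.boundingRect(x),cv2.contourArea(x)) for x in cv2.findContours(k,0,1)[0] if cv2.contourArea(x)>25])
E
```

```text
19.8667 [ 477.53603742 -119.09355841  153.08815995] [-3.14018361  0.29469309  0.13695001]
-10 [[166.0, 195.0], [280.0, 143.0]]
-5 [[164.0, 189.0], [281.0, 149.0]]
0 [[163.0, 184.0], [281.0, 154.0]]
5 [[163.0, 178.0], [281.0, 159.0]]
10 [[163.0, 172.0], [280.0, 164.0]]
[((244, 202, 45, 33), 673.5), ((299, 178, 16, 18), 183.0), ((225, 151, 12, 23), 80.5), ((167, 146, 128, 53), 1414.5), ((205, 144, 6, 19), 26.0), ((240, 136, 41, 22), 145.0), ((120, 134, 27, 68), 686.0), ((288, 118, 25, 23), 42.0), ((312, 110, 18, 30), 290.0), ((264, 110, 8, 23), 30.5)]
```

```bash
python3 - <<'E'
from h import *
im=cv2.imread("pics/raw_s12.png");h=cv2.cvtColor(im,cv2.COLOR_BGR2HSV)
k=((h[:,:,1]<45)&(h[:,:,2]>80)&(h[:,:,2]<215))
for x in (168,170,173,178,184,190,244,250,256,262,268,274,278): print(x,np.where(k[135:205,x])[0]+135)
E
```

```text
168 [189 190 193]
170 [188 193]
173 [186 187 192]
178 [179 186 191]
184 [176 177 179 180 181 182 183 184 185 186 187 188 189 190 191 192]
190 [171 172 173 174 175 176 177 178 179 180 181 182 183 184 185 186 187 188
 189 190]
244 [152 153 154 155 179 180 181 182 183 184 185 186 187 188 189 190 191 192
 193 194]
250 [150 151 152 153 154 158 159 160 161 162 163 164 165 166 167 169 182 183
 184 185 186 187 188 189 190 191 192]
256 [137 139 140 141 142 143 144 145 146 147 148 149 156 157 158 159 160 161
 162 163 164 165 172 185 186 187 188 189 190 191]
262 [139 140 141 142 143 154 155 156 157 158 159 160 161 162 163 164 174 188
 189 204]
268 [141 142 150 151 152 153 154 155 156 157 158 159 160 161 162 163 164 165
 177 187 202 203 204]
274 [139 140 141 142 148 149 150 151 152 153 154 155 156 157 158 159 160 161
 163 164 180 185 202 203 204]
278 [137 138 139 140 146 147 148 149 150 151 152 153 154 155 156 157 158 159
 167 168 169 170 181 184 202 203 204]
```

apply_moves:
  targets:
    - {"delta_pos":[0,0,0],"dr":[-0.0116,0.084,0],"grip":0.46}
    - {"delta_pos":[0,0,0],"dr":[-0.0116,0.084,0],"grip":0.46}

```text
time: 20.08
tool_pos: [481.3, -118.3, 151.1]
eef_rot: [3.14, 0.382, 0.14]
contact_force: [1.4, 0.8, -0.7]
gripper_width: 46.5
grip_force: 5.6
```

apply_moves:
  targets:
    - {"delta_pos":[-3,5,0],"dr":[0,0,0.1],"grip":0.46}
    - {"delta_pos":[-7,10,0],"dr":[0,0,0.22],"grip":0.46}
    - {"delta_pos":[-11,16,0],"dr":[0,0,0.34],"grip":0.46}
    - {"delta_pos":[-15,22,0],"dr":[0,0,0.46],"grip":0.46}
    - {"delta_pos":[-19,28,0],"dr":[0,0,0.58],"grip":0.46}
    - {"delta_pos":[-23,34,0],"dr":[0,0,0.7],"grip":0.46}
    - {"delta_pos":[-27,40,0],"dr":[0,0,0.82],"grip":0.46}
    - {"delta_pos":[-31,46,0],"dr":[0,0,0.94],"grip":0.46}
    - {"delta_pos":[-35,52,0],"dr":[0,0,1.06],"grip":0.46}
    - {"delta_pos":[-37,55,0],"dr":[0,0,1.17],"grip":0.46}

```text
time: 20.92
tool_pos: [441.9, -63.1, 151.9]
eef_rot: [-3.142, 0.38, 1.314]
contact_force: [0.4, -0.4, -1.2]
gripper_width: 45.9
grip_force: 5.6
```

apply_moves:
  targets:
    - {"delta_pos":[0,0,-10],"dr":[0,0,0.1],"grip":0.46}
    - {"delta_pos":[0,0,-25],"dr":[0,0,0.193],"grip":0.46}
    - {"delta_pos":[0,0,-45],"dr":[0,0,0.193],"grip":0.46}
    - {"delta_pos":[0,0,-65],"dr":[0,0,0.193],"grip":0.46}
    - {"delta_pos":[0,0,-85],"dr":[0,0,0.193],"grip":0.46}
    - {"delta_pos":[0,0,-100],"dr":[0,0,0.193],"grip":0.46}
    - {"delta_pos":[0,0,-110],"dr":[0,0,0.193],"grip":0.46}
    - {"delta_pos":[0,0,-115],"dr":[0,0,0.193],"grip":0.46}
    - {"delta_pos":[0,0,-115],"dr":[0,0,0.193],"grip":0.46}

```text
time: 21.67
tool_pos: [441.4, -64.5, 36.3]
eef_rot: [-3.14, 0.381, 1.501]
contact_force: [-0.8, 0.6, -0.2]
gripper_width: 46.1
grip_force: 5.6
```

```bash
python3 - <<'E'
from h import *
o=arm.get_obs();T=o["tool_pos"];print(o["time"],T,o["eef_rot"],o["q"])
im=arm.capture("side");cv2.imwrite("pics/raw_s13.png",im[:,:,::-1]);m=arm.camera_model("side")
R=Ro.from_euler("xyz",m["rotation"]).as_matrix()
ya=o["eef_rot"][2];c,s=np.cos(ya),np.sin(ya);th=o["eef_rot"][1]
g=T+np.array([8.2*np.sin(th)*c,8.2*np.sin(th)*s,8.2*np.cos(th)])
for deg in (-8,-4,0,4,8):
    a=np.radians(deg)
    P=np.array([g+d*np.array([np.cos(a)*c,np.cos(a)*s,-np.sin(a)])+l*np.array([-s,c,0])+[0,0,z] for d,l,z in((-112,0,0),(-80,0,13),(117,36,13),(117,36,-13))])
    print(deg,np.round(cv2.projectPoints(((P-m["position"])@R),np.zeros(3),np.zeros(3),np.array(m["camera_matrix"]),np.array(m["dist_coeffs"]))[0].reshape(-1,2)).tolist())
h=cv2.cvtColor(im,cv2.COLOR_RGB2HSV);k=((h[:,:,1]<60)&(h[:,:,2]>60)).astype(np.uint8)*255;k[:150]=0;k[280:]=0;k[:,:110]=0;k[:,238:]=0
for x in cv2.findContours(k,0,1)[0]:
    if cv2.contourArea(x)>12: print(cv2.boundingRect(x),cv2.contourArea(x),"lowest",x[x[:,0,1].argmax()][0],"left",x[x[:,0,0].argmin()][0])
E
```

```text
21.6667 [441.4392223  -64.48268698  36.32109928] [-3.13989964  0.38108562  1.5007226 ] [-0.63180901  0.50203333  0.5383051   2.24975643  0.23741651  0.54737727
 -0.41836793]
-8 [[217.0, 252.0], [208.0, 235.0], [151.0, 188.0], [153.0, 199.0]]
-4 [[217.0, 249.0], [208.0, 233.0], [152.0, 191.0], [153.0, 203.0]]
0 [[217.0, 245.0], [208.0, 230.0], [152.0, 195.0], [154.0, 206.0]]
4 [[217.0, 241.0], [208.0, 227.0], [153.0, 198.0], [154.0, 209.0]]
8 [[216.0, 236.0], [208.0, 224.0], [153.0, 202.0], [155.0, 213.0]]
(110, 250, 20, 30) 306.5 lowest [110 279] left [110 250]
(191, 230, 29, 33) 311.5 lowest [212 262] left [191 235]
(174, 206, 8, 20) 65.0 lowest [177 225] left [174 207]
(162, 206, 8, 7) 20.0 lowest [168 212] left [162 206]
(202, 199, 6, 19) 41.5 lowest [206 217] left [202 199]
(184, 185, 10, 21) 59.5 lowest [192 205] left [184 186]
(216, 173, 22, 28) 174.0 lowest [231 200] left [216 190]
(151, 173, 10, 12) 43.5 lowest [157 184] left [151 176]
(202, 163, 8, 11) 37.5 lowest [206 173] left [202 163]
(110, 150, 38, 55) 1192.5 lowest [110 204] left [110 150]
```

apply_moves:
  targets:
    - {"delta_pos":[0,0,-8],"dr":[0,0,0],"grip":0.46}
    - {"delta_pos":[0,0,-15],"dr":[0,0,0],"grip":0.46}
    - {"delta_pos":[0,0,-21],"dr":[0,0,0],"grip":0.46}
    - {"delta_pos":[0,0,-25],"dr":[0,0,0],"grip":0.46}
    - {"delta_pos":[0,0,-27],"dr":[0,0,0],"grip":0.46}
    - {"delta_pos":[0,0,-29],"dr":[0,0,0],"grip":0.46}
    - {"delta_pos":[0,0,-29],"dr":[0,0,0],"grip":0.46}

```text
time: 22.3
tool_pos: [441.2, -64.7, 8.5]
eef_rot: [-3.141, 0.38, 1.5]
contact_force: [-1.0, -0.4, 1.8]
gripper_width: 46.2
grip_force: 6.2
```

apply_moves:
  targets:
    - {"delta_pos":[0,0,-1],"dr":[0,0,0],"grip":0.46}
    - {"delta_pos":[0,0,-2],"dr":[0,0,0],"grip":0.45}
    - {"delta_pos":[0,0,-2],"dr":[0,0,0],"grip":0.43}
    - {"delta_pos":[0,0,-2],"dr":[0,0,0],"grip":0.4}
    - {"delta_pos":[0,0,-2],"dr":[0,0,0],"grip":0.36}
    - {"delta_pos":[0,0,-1],"dr":[0,0,0],"grip":0.3}
    - {"delta_pos":[0,0,0],"dr":[0,0,0],"grip":0.2}
    - {"delta_pos":[0,0,0],"dr":[0,0,0],"grip":0}
    - {"delta_pos":[0,0,0],"dr":[0,0,0],"grip":0}
    - {"delta_pos":[0,0,0],"dr":[0,0,0],"grip":0}

```text
time: 23.13
tool_pos: [441.4, -64.2, 8.4]
eef_rot: [3.141, 0.38, 1.5]
contact_force: [-0.5, -0.3, 0.2]
gripper_width: 85.2
grip_force: 0.0
```

apply_moves:
  targets:
    - {"delta_pos":[0,0,10],"dr":[0,0,0],"grip":0}
    - {"delta_pos":[0,0,25],"dr":[0,0,0],"grip":0}
    - {"delta_pos":[0,0,45],"dr":[0,0,0],"grip":0}
    - {"delta_pos":[0,0,70],"dr":[0,0,0],"grip":0}
    - {"delta_pos":[0,0,100],"dr":[0,0,0],"grip":0}
    - {"delta_pos":[0,0,130],"dr":[0,0,0],"grip":0}
    - {"delta_pos":[0,0,160],"dr":[0.378,-0.027,0],"grip":0}
    - {"delta_pos":[0,0,190],"dr":[0.378,-0.027,0],"grip":0}
    - {"delta_pos":[0,0,220],"dr":[0.378,-0.027,0],"grip":0}
    - {"delta_pos":[0,0,230],"dr":[0.378,-0.027,0],"grip":0}

```text
time: 23.97
tool_pos: [442.9, -69.7, 244.2]
eef_rot: [3.131, -0.006, 1.49]
contact_force: [0.5, -1.3, 0.8]
gripper_width: 85.6
grip_force: 0.0
```

```bash
python3 - <<'E'
from h import *
o=arm.get_obs();T=o["tool_pos"];print(o["time"],T,o["eef_rot"])
m=arm.camera_model("wrist");im=arm.capture("wrist");cv2.imwrite("pics/raw_w14.png",im[:,:,::-1])
h=cv2.cvtColor(im,cv2.COLOR_RGB2HSV)
k=(h[:,:,2]<40).astype(np.uint8)*255;k[240:]=0;k[:90]=0
for x in cv2.findContours(k,0,1)[0]:
    if 80<cv2.contourArea(x)<2500: r=cv2.minAreaRect(x);print("dark",np.round(r[0]),np.round(r[1]),round(r[2]),cast(m,r[0],26)[0].round(1),cast(m,cv2.boxPoints(r),26)[:,:2].round().tolist())
w=((h[:,:,1]<60)&(h[:,:,2]>120)).astype(np.uint8)*255;w[:100]=0;w[270:]=0;w[:,:300]=0
x=max(cv2.findContours(w,0,1)[0],key=cv2.contourArea);e=cast(m,cv2.convexHull(x).reshape(-1,2),16)[:,:2].astype(np.float32);print("plate",cv2.minEnclosingCircle(e))
b=cv2.inRange(h,(3,110,30),(17,255,255));b=cv2.morphologyEx(b,3,np.ones((5,5)))
for x in cv2.findContours(b,0,1)[0]:
    if 400<cv2.contourArea(x)<6000: r=cv2.minAreaRect(cast(m,x.reshape(-1,2),22)[:,:2].astype(np.float32));print("bread",cv2.boundingRect(x),np.round(r[0]),np.round(r[1]))
E
```

```text
23.9667 [442.87034796 -69.68278114 244.17379468] [ 3.13077812 -0.00553926  1.4901944 ]
dark [236. 157.] [61.  5.] 81 [416.1 -53.9  26. ] [[411.0, -15.0], [417.0, -15.0], [421.0, -95.0], [415.0, -96.0]]
dark [272. 157.] [ 4. 61.] 7 [464.3 -57.3  26. ] [[454.0, -98.0], [469.0, -18.0], [474.0, -19.0], [459.0, -99.0]]
dark [340. 114.] [29. 11.] 87 [552.8  -9.3  26. ] [[545.0, 9.0], [558.0, 8.0], [561.0, -28.0], [547.0, -27.0]]
dark [402. 116.] [ 20. 114.] 72 [632.3 -18.5  26. ] [[559.0, -23.0], [695.0, 9.0], [705.0, -14.0], [567.0, -48.0]]
plate ((612.4004516601562, -129.81971740722656), 84.68153381347656)
bread (84, 353, 44, 31) [ 139. -410.] [72. 79.]
bread (348, 180, 75, 37) [ 620. -131.] [105.  51.]
bread (362, 0, 58, 27) [611.  99.] [27. 67.]
bread (4, 0, 54, 55) [200. 123.] [43. 68.]
```

The tongs lie open and on edge on the worktop, the roll is about 8 mm from the plate's centre, and the round roll is still in the tin. Handing in.

```bash
python3 -c "
from bench import arm
print(arm.sign_off())"
```

```text
the job is handed in; nothing more can be done
None
```

I handed the job in at about 24 s, with no verdict returned: the long roll is on the plate about 8 mm off centre, the round roll is still in the tin, and the tongs lie released on the worktop clear of both; the first lift slipped off the roll, and the second held at about 5.5 N per tip plate by estimate.

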